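Change the batch at the battery charger

TASK

Change the batch at the battery charger: put every charged block battery lying on the green mat away in the grey tub, and lift the two flat ones lying side by side on the black rubber pad together in one grasp and set them down as a pair, flat and side by side, in the charger's bay. With the pair in the bay, turn the charger's selector anticlockwise all the way back to its stop, then clockwise exactly five clicks, and only then press the start button fully down. The tub can be filled at any moment; leave the cutters, the multimeter and the solder reel where they are.

Things in the scene. Friction and masses are not known exactly. Their poses are not given: they have to be found in the camera images.
- done1: charged block battery, a plain grey block 50 x 26 x 18 mm (its x, y, z), 50 g, brass contacts at both ends, usable either way round and up; origin at its centre, z vertical when it lies flat; starts on the green mat. Two to four of done1 to done4 are present
- done2: charged block battery, a plain grey block 50 x 26 x 18 mm (its x, y, z), 50 g, brass contacts at both ends, usable either way round and up; origin at its centre, z vertical when it lies flat; starts on the green mat. Two to four of done1 to done4 are present
- done3: charged block battery, a plain grey block 50 x 26 x 18 mm (its x, y, z), 50 g, brass contacts at both ends, usable either way round and up; origin at its centre, z vertical when it lies flat; starts on the green mat. Two to four of done1 to done4 are present
- done4: charged block battery, a plain grey block 50 x 26 x 18 mm (its x, y, z), 50 g, brass contacts at both ends, usable either way round and up; origin at its centre, z vertical when it lies flat; starts on the green mat. Two to four of done1 to done4 are present
- flat1: flat block battery, a plain grey block 50 x 26 x 18 mm (its x, y, z), 50 g, brass contacts at both ends, usable either way round and up; origin at its centre, z vertical when it lies flat; starts on the black pad, its long side 1.6 mm from the other's, the pair 54 mm wide over both and 50 mm long
- flat2: flat block battery, a plain grey block 50 x 26 x 18 mm (its x, y, z), 50 g, brass contacts at both ends, usable either way round and up; origin at its centre, z vertical when it lies flat; starts on the black pad, its long side 1.6 mm from the other's, the pair 54 mm wide over both and 50 mm long
- pad: fixed flat black rubber pad 100 x 75 x 4 mm; origin at the centre of its underside, top 4 mm above the bench. The flat pair lies on its middle, side by side along the pad's x, lengths along the pad's y
- mat: fixed green cutting mat 200 x 200 x 3 mm, origin at the centre of its underside; the charged batteries lie on it
- tub_in (a point): centre of the inner floor (4 to 5 mm above the bench) of the fixed grey open tub: inside 112 mm along its x by 132 mm along its y, walls 4 mm, rim 45 mm above the bench
- bay (a point): centre of the charger's bay floor, 12 mm above the bench; x points from bay to console, z up. Bay 58 (x) by 62 mm (y) inside, lip 5 mm high, 4 mm thick all round; the pair goes in with lengths along x, side by side along y. Deck around it level with its floor, 150 mm wide in y. The white console (100 x 150 mm, top 45 mm above the bench) begins 65 mm in +x from here
- selector (a joint): click-stop knob on the console, rad: 0 at its anticlockwise stop, growing clockwise seen from above, far stop 4.19. A click every 30 degrees (0.524 rad): spring detents of about 0.04 N m into which it settles by itself; the fifth click is at 2.618. Starts three to seven clicks from the stop
- selector_grip (a point): grip point on the selector's vertical axis, 76 mm above the bench. Black round skirt 44 mm wide, on it an upright bar 42 mm long, 14 mm thick, its foot 55 and its top 85 mm above the bench. The point turns with the knob: the bar runs along its x axis (at joint 0 the charger's x); a white pointer line is on the bar's -x half
- start (a joint): travel of the start button, m: 0 up, 0.006 fully down; spring, about 5 N fully down
- start_top (a point): centre of the top of the start button, a grey push button 22 mm across in a black housing on the console, pressed downward
- cutters: green-handled side cutters, 150 mm long, 12 mm high, lying on the bench: leave alone
- multimeter: yellow hand multimeter 160 x 80 x 36 mm lying on the bench: leave alone
- solder_reel: black reel of solder 56 mm across, 40 mm high, standing on the bench: leave alone

How it is judged:
By the outcome, as a careful person would: the job done as asked, in the order asked, and still so for the second after the job is handed in, with the robot touching nothing.
Of done1, done2, done3, done4 only 2 to 4 are there at a start; the rules pass over those that are not, and their reading is None.
At some moment in a run one of done1, done2, done3, done4 may be knocked a few centimetres aside while the robot is not near it.
Once in a run the grip may slacken for a moment while it holds something.
It also fails if it takes over 210 s, if anything falls off the work surface, if the arm or the gripper's body presses on something with over 40 N, if the wrist force passes 120 N, or if a joint passes its speed limit or range.

ROBOT

A 7-joint arm with a two-finger parallel gripper is mounted at the origin on the work surface. World frame = base frame: x ahead of the robot, y to its left, z up, the work surface at z = 0. Lengths are in m, angles in rad, forces in N, time in s.
With the tool pointing down it reaches from about 0.4 to 0.875 m from the base axis. Payload 6.5 kg.
Tool frame: the origin (TCP) lies midway between the tips of the shut fingers; the grasp point (between the pads) lies 19 mm behind it; z points along the fingers, y is the line along which they close (so a half turn about z gives the same grasp; the last joint's range is limited). The gripper opens to 88 mm and grips with 3 to 60 N. Pads are 18 mm wide; open, the fingers measure 123 mm over their backs; the gripper's body (75 mm by 187 mm) begins 45 mm behind the grasp point.
Start: joints at [-1.402, 0.536, -0.004, 1.538, 0.003, 1.067, -0.071], TCP at [0.151, 0.632, 0.239] pointing down, gripper open.
Joint ranges: [-2.7, 2.7], [-0.37, 2.16], [-1.27, 1.26], [0.24, 2.4], [-1.31, 4.45], [0.19, 1.91], [-2.76, 2.76]. Speed limits (rad/s): [2.39, 2.39, 3.14, 3.14, 3.14, 3.14, 3.14].

INTERFACE

Orientations are given as a rotation vector (axis times angle).
In Python, from cell import ctrl gives the robot as it stands.
- The arm moves only by the shell command python3 shift.py 'ROWS' [OPENING] [FORCE]. ROWS is a JSON list of rows, 1 to 8 of them, each an object with the fields dx, dy, dz (the shift in mm), rx, ry, rz (a rotation vector in units of 0.1 rad); a field left out counts as zero; each row is the pose to reach, as a shift and turn from the pose commanded when the command began, along the tool's axes at that moment; what a row does not reach only later rows make up. A row lasts 1/10 s, in which the tool goes at most 0.05 m and 0.15 rad, less where a joint would pass 70% of its speed; a pose out of reach is approached as far as the arm can. OPENING is the opening from 0.0 (shut) to 1.0 (fully open), set as the command begins (- or left out keeps the last). The fingers move at their own pace and stop on an object; FORCE is the grip in N (left out, the last holds). Time passes only in rows, so rows that do not move let the fingers close. It prints the time, the measured TCP pose, the force, the opening and the grip force at its end. Input that does not fit is refused with a message, and nothing moves.
- ctrl.get_obs(): the state, without advancing time (a new reading comes with each control period).
- ctrl.grab_frame(name): name is "scene" or "side" or "wrist"; returns a dict with "pixels" (384x512x3 uint8, red, green, blue), "fx", "fy", "cx", "cy" (pixels), "k1" (the pictures are not rectified: a ray, as slopes to the right and down, at radius r is drawn at 1 + k1 r^2 times it, then the intrinsics apply), "rvec" (rotation vector, rad) and "tvec" (3), from world to camera coordinates, as OpenCV has them. Camera axes: x right, y down, z forward; pixel columns grow to the right and rows downward; lengths in m; the calibration is good to about 2 mm. A picture is of the moment at which its call begins. There is no depth.
- ctrl.finish_job(): hands the job in; it is judged then, once.
The state is a dict: "time": time; "joint_pos": joint angles; "joint_vel": joint speeds; "tau": joint torques, N m; "ee_pos": TCP position; "ee_rot": TCP orientation; "force": force on the tool from outside, world axes, zero at the start; "ft_torque": the same for the moment, N m; "finger_gap": opening from 0.0 (shut) to 1.0 (fully open); "grip_force": force on a finger pad.
Only numpy, scipy, OpenCV 4.12 (cv2) and the standard library are available. Lean on these libraries where they do the work, as an engineer would, in place of code of your own. Each camera call takes 0.05 s, during which the arm holds its last target. There are 200 camera calls.

## Working session

There is one attempt and no reset: what is moved stays moved. The work goes in short steps, Python scripts to look and compute and a shell command to move; the robot and the scene stay as the last step left them, time stands still between calls to the robot, and variables do not carry over. Pictures are saved under pics/ and viewed, at most 14 in all, crops included, and the job is handed in when it is done.

```bash
ls; mkdir -p pics; cat > h.py <<'E'
import numpy as np, cv2
from scipy.spatial.transform import Rotation as R
from cell import ctrl
def grab(n,save=None):
    f=ctrl.grab_frame(n)
    if save: cv2.imwrite('pics/'+save,cv2.cvtColor(f['pixels'],cv2.COLOR_RGB2BGR))
    return f
def cam(f):
    K=np.array([[f['fx'],0,f['cx']],[0,f['fy'],f['cy']],[0,0,1.]])
    return K,np.array([f['k1'],0,0,0,0.]),R.from_rotvec(f['rvec']).as_matrix(),np.array(f['tvec'])
def ray(f,uv):
    K,d,Rm,t=cam(f)
    p=cv2.undistortPoints(np.array(uv,float).reshape(-1,1,2),K,d)[:,0]
    D=np.c_[p,np.ones(len(p))]@Rm
    return -Rm.T@t,D
def onplane(f,uv,z):
    o,D=ray(f,uv); return (o+D*((z-o[2])/D[:,2])[:,None])
def tri(f1,uv1,f2,uv2):
    o1,D1=ray(f1,[uv1]);o2,D2=ray(f2,[uv2]);a=D1[0];b=D2[0]
    s=np.linalg.lstsq(np.c_[a,-b],o2-o1,rcond=None)[0]
    p,q=o1+a*s[0],o2+b*s[1]; return (p+q)/2,np.linalg.norm(p-q)
def proj(f,P):
    K,d,Rm,t=cam(f)
    return cv2.projectPoints(np.array(P,float).reshape(-1,3),np.array(f['rvec'],float),t,K,d)[0][:,0]
def delta(target,yaw=None):
    """shift in tool axes to world target TCP; yaw: direction (world rad) of tool y wanted, tool down"""
    o=ctrl.get_obs(); M=R.from_rotvec(o['ee_rot'])
    d=M.inv().apply(np.array(target)-o['ee_pos'])
    out=[d.round(4)]
    if yaw is not None:
        y=np.array([np.cos(yaw),np.sin(yaw),0]);z=np.array([0,0,-1.]);x=np.cross(y,z)
        T=R.from_matrix(np.c_[x,y,z]); out.append((M.inv()*T).as_rotvec().round(4))
    return out
E
python3 - <<'E'
from h import *
for n in ("scene","side","wrist"):
    f=grab(n,n+'0.png'); print(n,f['fx'],f['k1'],(-cam(f)[2].T@cam(f)[3]).round(3))
o=ctrl.get_obs(); print(o); print(R.from_rotvec(o['ee_rot']).as_matrix().round(3))
a=[cv2.imread('pics/%s0.png'%n) for n in("scene","side","wrist")]
E
```

```text
cell.py
pics
shift.py
  3 cell.py
  5 shift.py
  8 total
scene 455.6716381227205 -0.010170643975677667 [1.383 0.824 0.79 ]
side 355.50801205976364 -0.08408951119039827 [ 0.376 -0.689  0.523]
wrist 320.13520670199165 -0.04912470383477335 [0.087 0.648 0.384]
{'time': 0.15, 'joint_pos': array([-1.40218757,  0.53698853, -0.00445252,  1.53863881,  0.00262274,
        1.06728692, -0.07118067]), 'joint_vel': array([ 0.00072378, -0.00238605, -0.00020682, -0.0035048 , -0.0008483 ,
        0.00011987,  0.00044745]), 'tau': array([ 6.70668924e-04, -5.71330297e+01,  9.91460681e-01, -2.51828939e+01,
       -5.61529677e-02,  1.52537506e-02,  1.01887968e-04]), 'ee_pos': array([0.15112297, 0.63170547, 0.23804542]), 'ee_rot': array([-3.67807581e-01, -3.11994366e+00,  2.06595763e-03]), 'force': array([ 0.14145766, -0.7007509 , -0.54512413]), 'ft_torque': array([ 0.00360547, -0.01063199, -0.00346009]), 'grip_force': 0.0, 'finger_gap': 0.9955236738151357}
[[-0.973  0.233 -0.   ]
 [ 0.233  0.973 -0.001]
 [-0.    -0.001 -1.   ]]
```
View pics/scene0.png

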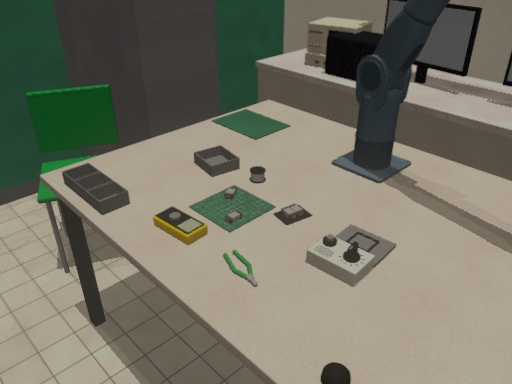

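View pics/side0.png

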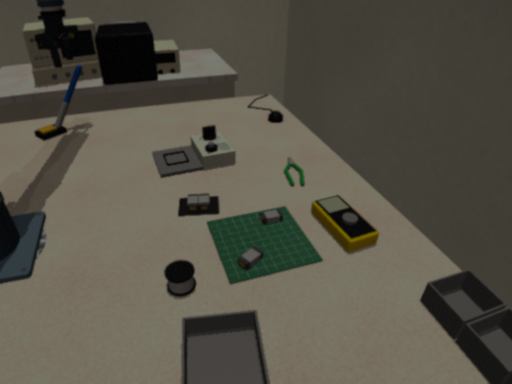

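View pics/wrist0.png

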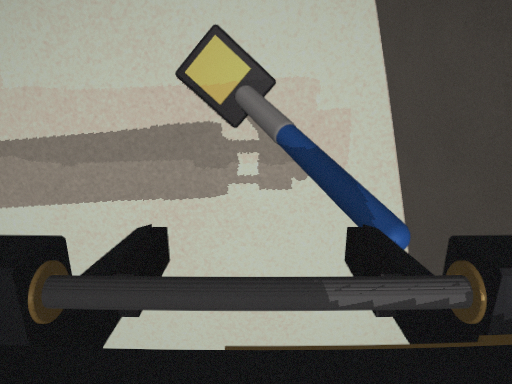

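Scene: two charged blocks on the mat at (231,193) and (234,217), the pair on the pad at (292,212), charger at (350,250), tub at (217,160). The side view shows the same things. The wrist sees only a brush. I'll take rough positions from the ground plane.

```bash
python3 - <<'E'
from h import *
f=grab("scene");g=grab("side")
for n,uv,z in [("doneA",(231,193),.015),("doneB",(234,217),.015),("pair",(292,212),.02),("bay",(362,242),.012),("knobtop",(353,246),.08),("button",(330,240),.055),("tub",(217,160),.03),("reel",(258,174),.02),("meter",(180,224),.03)]:
    print(n,onplane(f,[uv],z)[0].round(3))
for n,uv,z in [("doneA",(250,258),.015),("doneB",(272,216),.015),("pair",(199,201),.02),("bay",(177,158),.012),("knobtop",(209,130),.08),("btn",(211,148),.055),("tub",(225,350),.005),("reel",(180,275),.02)]:
    print('s',n,onplane(g,[uv],z)[0].round(3))
c=f['pixels'][140:290,150:400,::-1]; c2=cv2.resize(c,None,fx=3.2,fy=3.2,interpolation=cv2.INTER_CUBIC)[:300]
a=cv2.resize(f['pixels'][215:285,295:405,::-1],(780,496),interpolation=cv2.INTER_CUBIC)
cv2.imwrite('pics/charger.png',a)
E
```

```text
doneA [ 0.54  -0.184  0.015]
doneB [ 0.629 -0.068  0.015]
pair [0.486 0.041 0.02 ]
bay [0.449 0.276 0.012]
knobtop [0.561 0.318 0.08 ]
button [0.555 0.241 0.055]
tub [ 0.435 -0.384  0.03 ]
reel [ 0.389 -0.211  0.02 ]
meter [ 0.783 -0.133  0.03 ]
s doneA [ 0.537 -0.196  0.015]
s doneB [ 0.628 -0.079  0.015]
s pair [0.476 0.024 0.02 ]
s bay [0.457 0.276 0.012]
s knobtop [0.563 0.298 0.08 ]
s btn [0.553 0.227 0.055]
s tub [ 0.439 -0.373  0.005]
s reel [ 0.395 -0.205  0.02 ]
```

View pics/charger.png

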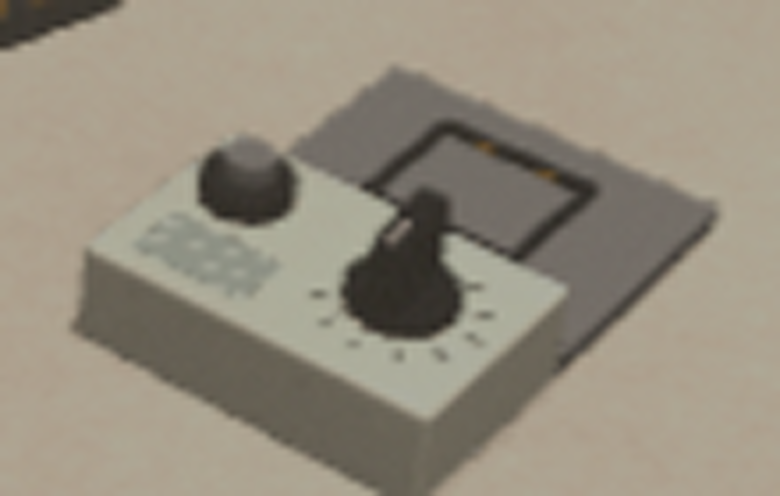

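The charger crop shows the button at about (245,155) in the crop, the knob at (405,265) with its white pointer toward the bay side, and the bay outlined in black. Next I'll move the wrist camera for accurate views.

```bash
python3 -c "
from h import *
print(delta([.5,.1,.3],0.0))"
```

```text
[array([-0.463 , -0.4362, -0.0613]), array([-6.000e-04,  6.000e-04,  1.336e+00])]
```

Careful with the scale: shifts go in mm and turns go in units of 0.1 rad. That gives: -0.23 m is -230, -0.22 m is -220, 0.67 rad is 6.7.

```bash
python3 shift.py '[{"dx":-230, "dy":-220, "dz":-30, "rz":6.7}, {"dx":-230, "dy":-220, "dz":-30, "rz":6.7}, {"dx":-230, "dy":-220, "dz":-30, "rz":6.7}, {"dx":-230, "dy":-220, "dz":-30, "rz":6.7}, {"dx":-230, "dy":-220, "dz":-30, "rz":6.7}, {"dx":-230, "dy":-220, "dz":-30, "rz":6.7}, {"dx":-230, "dy":-220, "dz":-30, "rz":6.7}, {"dx":-230, "dy":-220, "dz":-30, "rz":6.7}]' 1.0
python3 shift.py '[{"dx":-317, "dy":-25, "dz":-31, "rz":6.66}, {"dx":-317, "dy":-25, "dz":-31, "rz":6.66}, {"dx":-317, "dy":-25, "dz":-31, "rz":6.66}, {"dx":-317, "dy":-25, "dz":-31, "rz":6.66}, {"dx":-317, "dy":-25, "dz":-31, "rz":6.66}, {"dx":-317, "dy":-25, "dz":-31, "rz":6.66}, {"dx":-317, "dy":-25, "dz":-31, "rz":6.66}, {"dx":-317, "dy":-25, "dz":-31, "rz":6.66}]' 
python3 - <<'E'
from h import *
grab("wrist","w1.png")
print(delta([.5,-.18,.3],0.0))
E
```

```text
time: 1.05
ee_pos: [0.3259, 0.3618, 0.2693]
ee_rot: [1.381, 2.821, 0.001]
force: [-0.6, 0.2, 0.3]
finger_gap: 0.997
grip_force: 0.0
time: 1.85
ee_pos: [0.5015, 0.0982, 0.3]
ee_rot: [2.225, 2.216, 0.001]
force: [-0.1, 0.5, 0.2]
finger_gap: 0.999
grip_force: 0.0
[array([-2.804e-01, -1.000e-04, -4.000e-04]), array([ 0.   ,  0.   , -0.001])]
```

View pics/w1.png

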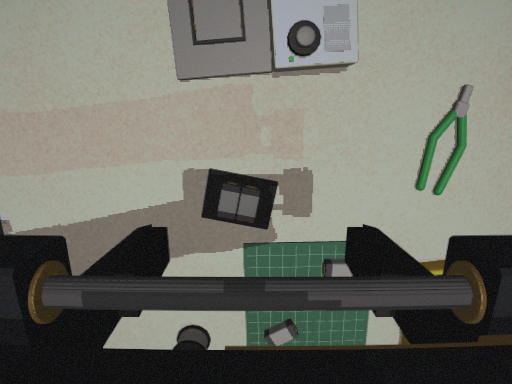

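The pair is at (239,201) on the pad, slightly rotated. The charger is at the top, with bay (217,15) and button (304,37). I'll take more views along y, charger first.

Scaled: 0.12 m is 120, 0.06 m is 60.

```bash
python3 shift.py '[{"dx":60}, {"dx":120}, {"dx":120}, {"dx":120}, {"dx":120}]'
python3 - <<'E'
from h import *
import pickle
f=grab("wrist","w2.png");pickle.dump(f,open('w2.pkl','wb'))
E
python3 shift.py '[{"dx":-200}, {"dx":-200}, {"dx":-200}, {"dx":-200}, {"dx":-200}, {"dx":-200}]'
python3 - <<'E'
from h import *
import pickle
f=grab("wrist","w3.png");pickle.dump(f,open('w3.pkl','wb'))
E
python3 shift.py '[{"dx":-260}, {"dx":-260}, {"dx":-260}, {"dx":-260}, {"dx":-260}, {"dx":-260}, {"dx":-260}]'
python3 - <<'E'
from h import *
import pickle
f=grab("wrist","w4.png");pickle.dump(f,open('w4.pkl','wb'))
a=cv2.imread('pics/w2.png')[0:240];b=cv2.imread('pics/w4.png')
cv2.imwrite('pics/w24.png',np.vstack([a,b[:300]]))
E
```

```text
time: 2.4
ee_pos: [0.4988, 0.2213, 0.2993]
ee_rot: [-2.218, -2.225, 0.002]
force: [-0.6, -1.4, 0.1]
finger_gap: 1.002
grip_force: 0.0
time: 3.05
ee_pos: [0.4995, 0.018, 0.3]
ee_rot: [-2.227, -2.216, -0.001]
force: [0.4, 0.9, 0.1]
finger_gap: 0.998
grip_force: 0.0
time: 3.8
ee_pos: [0.4999, -0.2407, 0.2994]
ee_rot: [-2.223, -2.219, 0.001]
force: [0.7, 0.9, -0.1]
finger_gap: 1.001
grip_force: 0.0
```

View pics/w24.png

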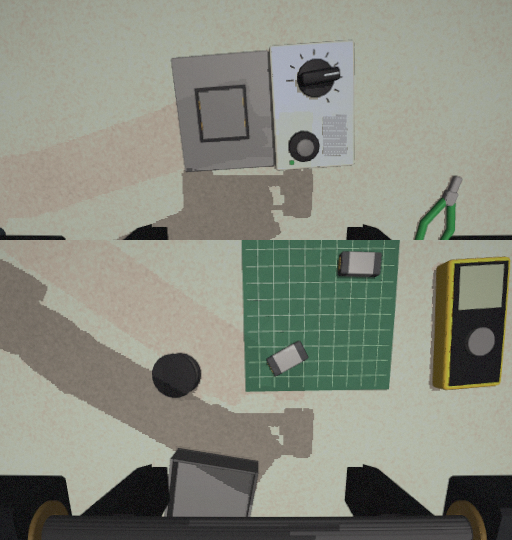

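w2: bay outline (195,88)–(249,140), knob (317,77), button (304,146). w4: charged blocks at (360,24) and (287,118), tub near (213,250). Now I'll measure from masks.

```bash
cat >> h.py <<'E'
import pickle
def load(n): return pickle.load(open(n+'.pkl','rb'))
def blobs(m,amin=60):
    m=cv2.morphologyEx(m.astype(np.uint8)*255,cv2.MORPH_OPEN,np.ones((2,2)))
    return [c for c in cv2.findContours(m,cv2.RETR_EXTERNAL,cv2.CHAIN_APPROX_NONE)[0] if cv2.contourArea(c)>amin]
def rectw(f,c,z):
    """contour cast on plane z -> centre, sides(mm), angle of long side"""
    P=onplane(f,c.reshape(-1,2),z)[:,:2]
    (cx,cy),(w,h),a=cv2.minAreaRect((P*1000).astype(np.float32))
    if w<h: w,h,a=h,w,a+90
    return np.array([cx,cy]).round(1),(round(w,1),round(h,1)),round((a+90)%180-90,1)
def roi(f,u0,u1,v0,v1):
    m=np.zeros(f['pixels'].shape[:2],bool); m[v0:v1,u0:u1]=1; return m
E
python3 - <<'E'
from h import *
w2,w3,w4=load('w2'),load('w3'),load('w4')
hs=lambda f:cv2.cvtColor(f['pixels'],cv2.COLOR_RGB2HSV).astype(int)
h=hs(w4)
for r in [(330,392,5,45),(260,315,95,140)]:
    m=roi(w4,*r)&(h[...,1]<50)
    for t in (90,120):
        for c in blobs(m&(h[...,2]>t)): print('done',t,rectw(w4,c,.021),cv2.minAreaRect(c))
h=hs(w3); m=roi(w3,190,290,80,180)
for t in (60,75,90,110):
  for c in blobs(m&(h[...,2]>t)&(h[...,2]<170)&(h[...,1]<60)): print('pair',t,rectw(w3,c,.022),cv2.minAreaRect(c))
for c in blobs(m&(h[...,2]<60),200): print('pad',rectw(w3,c,.004))
h=hs(w2)
m=roi(w2,190,256,82,146)&(h[...,2]<60)
for c in blobs(m,100):
    print('baylip outer',rectw(w2,c,.017))
for c in blobs(roi(w2,168,275,45,175)&(h[...,2]>60)&(h[...,2]<130),500): print('deck',rectw(w2,c,.012))
for c in blobs(roi(w2,265,360,35,172)&(h[...,2]>130)&(h[...,1]<60),500): print('console',rectw(w2,c,.045))
print(w2['pixels'][150,180],w2['pixels'][60,290],w2['pixels'][100,220],w2['pixels'][87,220])
E
```

```text
done 90 (array([629.3, -76.5]), (31.9, 25.1), 0.7) ((362.0, 23.0), (22.0, 26.0), 90.0)
done 120 (array([629.7, -77. ]), (30.6, 24.0), 0.8) ((362.5, 23.5), (21.0, 25.0), 90.0)
done 90 (array([ 541.1, -192.4]), (31.5, 26.5), 27.5) ((288.20001220703125, 118.89999389648438), (20.57182502746582, 24.59674644470215), 63.43495178222656)
done 120 (array([ 541. , -192.4]), (30.9, 24.8), 29.0) ((288.3000183105469, 118.89999389648438), (19.225383758544922, 24.186771392822266), 60.2551155090332)
pair 60 (array([477.7,  -6.9]), (134.9, 15.3), -0.3) ((240.5, 174.5), (11.0, 99.0), 90.0)
pair 60 (array([477.5,  31. ]), (54.1, 48.8), -11.4) ((239.55767822265625, 146.21153259277344), (41.18438720703125, 36.67371368408203), 11.309932708740234)
pair 75 (array([477.7,  -6.9]), (134.9, 15.3), -0.3) ((240.5, 174.5), (11.0, 99.0), 90.0)
pair 75 (array([477.3,  30.4]), (53.6, 34.2), -11.4) ((239.52134704589844, 147.1761016845703), (40.6417350769043, 25.655942916870117), 9.7824068069458)
pair 90 (array([477.7,  -6.9]), (134.9, 15.3), -0.3) ((240.5, 174.5), (11.0, 99.0), 90.0)
pair 90 (array([490.7,  27.9]), (3
[... 299 characters left out ...]
  -6.9]), (134.9, 15.3), -0.3) ((240.5, 174.5), (11.0, 99.0), 90.0)
pair 110 (array([490.7,  28. ]), (30.6, 24.9), 78.5) ((249.67306518554688, 148.63461303710938), (18.827144622802734, 22.94558334350586), 11.309932708740234)
pair 110 (array([463.7,  33.5]), (30.7, 24.8), 78.6) ((229.22000122070312, 144.5399932861328), (18.87241554260254, 23.165666580200195), 10.30484676361084)
pad (array([477.6,  30.4]), (98.4, 73.4), -11.5)
baylip outer (array([456.4, 252.2]), (65.6, 24.9), 6.4)
baylip outer (array([452.8, 299.1]), (64.8, 21.4), 2.3)
deck (array([457.9, 271.7]), (155.4, 129.1), -87.5)
console (array([570.3, 285.1]), (161.6, 120.5), -89.4)
[169 164 150] [167 173 185] [117 114 112] [52 51 50]
```

Scaled: -0.14 m is -140.

```bash
python3 shift.py '[{"dx":-140}, {"dx":-140}, {"dx":-140}, {"dx":-140}, {"dx":-140}]'
python3 - <<'E'
from h import *
f=grab("wrist","w5.png");pickle.dump(f,open('w5.pkl','wb'))
w4=load('w4');w2=load('w2')
hs=lambda f:cv2.cvtColor(f['pixels'],cv2.COLOR_RGB2HSV).astype(int)
def cen(f,r):
    h=hs(f);c=max(blobs(roi(f,*r)&(h[...,1]<50)&(h[...,2]>110)),key=cv2.contourArea); return cv2.minAreaRect(c)[0]
a=cen(w4,(260,315,95,140)); b=cen(f,(260,330,0,40)); print(a,b,tri(w4,a,f,b))
h=hs(w2); m=roi(w2,190,256,82,146)&(h[...,2]>80)
for c in blobs(m,500): print('bay in',cv2.contourArea(c),rectw(w2,c,.012),rectw(w2,c,.017))
E
```

```text
time: 4.35
ee_pos: [0.5012, -0.3777, 0.2991]
ee_rot: [-2.218, -2.223, -0.002]
force: [0.3, 1.1, 0.5]
finger_gap: 0.999
grip_force: 0.0
(288.07958984375, 118.72929382324219) (290.1000061035156, 4.699995040893555) (array([ 0.54142611, -0.19211757,  0.01839697]), np.float64(0.00040243118229806393))
bay in 4095.0 (array([453.8, 274.1]), (88.1, 81.7), 0.0) (array([454.4, 274.2]), (87.1, 80.8), 0.0)
```

View pics/w5.png

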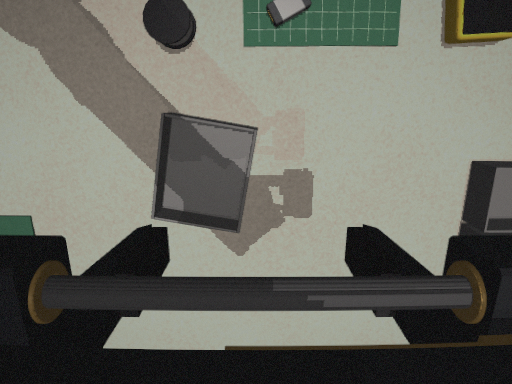

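The tub's rim corners are at (163,113), (257,128), (240,231) and (153,217). The block A top triangulates to about 18–21 mm.

```bash
python3 - <<'E'
from h import *
f=load('w5')
P=onplane(f,[(163,113),(257,128),(240,231),(153,217)],.045);print(P.round(3),P.mean(0))
print(delta([.541,-.192,.10],np.radians(-62)))
E
```

```text
[[ 0.387 -0.32   0.045]
 [ 0.502 -0.339  0.045]
 [ 0.479 -0.475  0.045]
 [ 0.363 -0.455  0.045]] [ 0.43279881 -0.39723767  0.045     ]
[array([0.1842, 0.0401, 0.1996]), array([-0.0012, -0.0022,  1.0858])]
```

```bash
python3 shift.py '[{"dx":184, "dy":40, "dz":200, "rz":10.86}, {"dx":184, "dy":40, "dz":200, "rz":10.86}, {"dx":184, "dy":40, "dz":200, "rz":10.86}, {"dx":184, "dy":40, "dz":200, "rz":10.86}, {"dx":184, "dy":40, "dz":200, "rz":10.86}, {"dx":184, "dy":40, "dz":200, "rz":10.86}, {"dx":184, "dy":40, "dz":200, "rz":10.86}, {"dx":184, "dy":40, "dz":200, "rz":10.86}]' .6
python3 -c "
from h import *
print(delta([.541,-.192,.008],np.radians(-62)))"
```

```text
time: 5.2
ee_pos: [0.5403, -0.1917, 0.0989]
ee_rot: [-3.047, -0.758, 0.002]
force: [0.5, 0.4, 0.5]
finger_gap: 0.6
grip_force: 0.0
[array([0.0005, 0.0009, 0.0909]), array([-0.0025,  0.0005, -0.0012])]
```

```bash
python3 shift.py '[{"dz":45}, {"dz":80}, {"dz":91}, {"dz":91}]'
python3 shift.py '[{}, {}, {}, {}, {}]' 0.1 40
python3 shift.py '[{"dz":-40}, {"dz":-90}, {"dz":-90}, {"dz":-90}]'
python3 -c "
from h import *
print(delta([.455,-.39,.10],np.radians(-62)), delta([.455,-.39,.10],np.radians(-9.5)))"
```

```text
time: 5.6
ee_pos: [0.5395, -0.1951, 0.0083]
ee_rot: [-3.048, -0.757, 0.002]
force: [-0.5, 0.8, 0.9]
finger_gap: 0.599
grip_force: 0.0
time: 6.1
ee_pos: [0.5406, -0.196, 0.0097]
ee_rot: [3.05, 0.754, 0.002]
force: [-1.0, 2.5, 7.1]
finger_gap: 0.285
grip_force: 40.0
time: 6.5
ee_pos: [0.5407, -0.196, 0.0998]
ee_rot: [3.049, 0.754, 0.004]
force: [0.2, 1.3, -1.3]
finger_gap: 0.287
grip_force: 40.0
[array([-0.1663,  0.1316, -0.0003]), array([ 0.0013, -0.002 , -0.0035])] [array([-0.1663,  0.1316, -0.0003]), array([ 0.0021, -0.0012, -0.9198])]
```

```bash
python3 -c "
from h import *
print(delta([.4384,-.3644,.10],np.radians(-9.5)))"
```

```text
[array([-0.169 ,  0.1012, -0.0004]), array([ 0.0021, -0.0012, -0.9198])]
```

Scaled: -0.169 m is -169, 0.101 m is 101, -0.92 rad is -9.2.

```bash
python3 shift.py '[{"dx":-169, "dy":101, "rz":-9.2}, {"dx":-169, "dy":101, "rz":-9.2}, {"dx":-169, "dy":101, "rz":-9.2}, {"dx":-169, "dy":101, "rz":-9.2}, {"dx":-169, "dy":101, "rz":-9.2}, {"dx":-169, "dy":101, "rz":-9.2}, {"dx":-169, "dy":101, "rz":-9.2}, {"dx":-169, "dy":101, "rz":-9.2}]'
python3 shift.py '[{"dz":45}, {"dz":80}, {"dz":86}, {"dz":86}]'
python3 shift.py '[{}, {}, {}]' .48
python3 shift.py '[{"dz":-50}, {"dz":-100}, {"dz":-100}]'
python3 - <<'E'
from h import *
print(delta([.6295,-.077,.10],np.radians(-89)))
E
```

```text
time: 7.3
ee_pos: [0.4372, -0.3634, 0.0978]
ee_rot: [-2.399, -2.025, -0.0]
force: [0.1, -1.3, -0.8]
finger_gap: 0.29
grip_force: 40.0
time: 7.7
ee_pos: [0.4369, -0.3631, 0.012]
ee_rot: [-2.398, -2.025, 0.001]
force: [-0.5, -0.2, -0.1]
finger_gap: 0.289
grip_force: 40.0
time: 8.0
ee_pos: [0.4378, -0.3641, 0.0131]
ee_rot: [2.398, 2.029, 0.0]
force: [-0.4, 0.3, -0.2]
finger_gap: 0.483
grip_force: 0.0
time: 8.3
ee_pos: [0.4404, -0.3672, 0.1187]
ee_rot: [2.391, 2.022, 0.004]
force: [0.2, -0.7, -0.6]
finger_gap: 0.48
grip_force: 0.0
[array([0.3177, 0.1381, 0.0185]), array([ 0.0108, -0.0025,  1.3863])]
```

Scaled: 0.2 m is 200, 0.1 m is 100, 0.8 rad is 8.

```bash
python3 shift.py '[{"dx":200, "dy":100, "rz":8}, {"dx":200, "dy":100, "rz":8}, {"dx":200, "dy":100, "rz":8}, {"dx":200, "dy":100, "rz":8}, {"dx":200, "dy":100, "rz":8}, {"dx":200, "dy":100, "rz":8}]' .6
python3 -c "
from h import *
f=grab('wrist');pickle.dump(f,open('w6.pkl','wb'))
h=cv2.cvtColor(f['pixels'],cv2.COLOR_RGB2HSV).astype(int)
f2=grab('scene','s2.png')
for c in blobs(roi(f,0,512,0,235)&(h[...,1]<50)&(h[...,2]>110),150): 
  r=rectw(f,c,.021)
  if r[1][0]<60: print(r)
print(delta([.6295,-.077,.10],np.radians(-89)))"
```

```text
time: 8.9
ee_pos: [0.5721, -0.1777, 0.1118]
ee_rot: [-2.996, -0.94, -0.002]
force: [-0.2, -0.2, 0.4]
finger_gap: 0.6
grip_force: 0.0
(array([628.1, -76.5]), (31.8, 26.1), -1.1)
[array([ 0.1093, -0.0522,  0.0122]), array([1.000e-04, 8.000e-04, 5.891e-01])]
```

```bash
python3 shift.py '[{"dx":109, "dy":-52, "dz":12, "rz":5.8}, {"dx":109, "dy":-52, "dz":12, "rz":5.8}, {"dx":109, "dy":-52, "dz":12, "rz":5.8}, {"dx":109, "dy":-52, "dz":12, "rz":5.8}, {"dx":109, "dy":-52, "dz":12, "rz":5.8}, {"dx":109, "dy":-52, "dz":90, "rz":5.8}, {"dx":109, "dy":-52, "dz":104, "rz":5.8}, {"dx":109, "dy":-52, "dz":104, "rz":5.8}]'
python3 shift.py '[{}, {}, {}, {}, {}]' 0.1 40
python3 shift.py '[{"dz":-40}, {"dz":-90}, {"dz":-90}, {"dz":-90}]'
python3 -c "
from h import *
print(delta([.53,-.25,.10],np.radians(-50)))
print(delta([.4276,-.4296,.10],np.radians(-9.5)))"
```

```text
time: 9.8
ee_pos: [0.628, -0.0803, 0.0063]
ee_rot: [3.141, 0.042, -0.003]
force: [0.4, 0.5, 0.8]
finger_gap: 0.602
grip_force: 0.0
time: 10.3
ee_pos: [0.6294, -0.0788, 0.0094]
ee_rot: [3.141, 0.04, 0.001]
force: [-1.2, 0.5, 4.5]
finger_gap: 0.292
grip_force: 40.0
time: 10.7
ee_pos: [0.6299, -0.0785, 0.0997]
ee_rot: [-3.141, -0.04, -0.003]
force: [-0.2, -0.2, -1.1]
finger_gap: 0.287
grip_force: 40.0
[array([-0.1042,  0.169 , -0.0006]), array([ 6.000e-04, -2.100e-03, -6.728e-01])]
[array([-0.2112,  0.3459, -0.0008]), array([ 1.3000e-03, -1.9000e-03, -1.3796e+00])]
```

Scaled: 0.169 m is 169, -0.104 m is -104, -0.67 rad is -6.7.

```bash
python3 shift.py '[{"dx":-104, "dy":169, "rz":-6.7}, {"dx":-104, "dy":169, "rz":-6.7}, {"dx":-104, "dy":169, "rz":-6.7}, {"dx":-104, "dy":169, "rz":-6.7}, {"dx":-104, "dy":169, "rz":-6.7}, {"dx":-104, "dy":169, "rz":-6.7}]'
python3 -c "
from h import *
print(delta([.4276,-.4296,.10],np.radians(-9.5)))"
```

```text
time: 11.3
ee_pos: [0.5278, -0.251, 0.0976]
ee_rot: [-2.954, -1.065, 0.002]
force: [0.2, 0.6, -1.2]
finger_gap: 0.29
grip_force: 40.0
[array([-0.1911,  0.0735, -0.0025]), array([-2.200e-03, -3.000e-04, -7.129e-01])]
```

Scaled: -0.191 m is -191, 0.083 m is 83, -0.713 rad is -7.13.

```bash
python3 shift.py '[{"dx":-191, "dy":73.5, "dz":-2, "rz":-7.13}, {"dx":-191, "dy":73.5, "dz":-2, "rz":-7.13}, {"dx":-191, "dy":73.5, "dz":-2, "rz":-7.13}, {"dx":-191, "dy":73.5, "dz":-2, "rz":-7.13}, {"dx":-191, "dy":73.5, "dz":-2, "rz":-7.13}, {"dx":-191, "dy":73.5, "dz":-2, "rz":-7.13}, {"dx":-191, "dy":73.5, "dz":40, "rz":-7.13}, {"dx":-191, "dy":73.5, "dz":83, "rz":-7.13}]'
python3 shift.py '[{}, {}]'
python3 shift.py '[{}, {}, {}]' .48
python3 shift.py '[{"dz":-50}, {"dz":-100}, {"dz":-100}]'
python3 - <<'E'
from h import *
grab("side","side2.png")
print(delta([.56,-.2,.12],np.radians(-10)))
E
```

```text
time: 12.1
ee_pos: [0.4334, -0.4264, 0.0148]
ee_rot: [2.394, 2.032, 0.004]
force: [0.2, 0.2, -0.6]
finger_gap: 0.288
grip_force: 40.0
time: 12.3
ee_pos: [0.431, -0.426, 0.0144]
ee_rot: [-2.392, -2.032, -0.001]
force: [0.6, -0.1, -0.8]
finger_gap: 0.287
grip_force: 40.0
time: 12.6
ee_pos: [0.4305, -0.4289, 0.0167]
ee_rot: [2.394, 2.032, 0.001]
force: [-1.0, -0.1, 0.1]
finger_gap: 0.479
grip_force: 0.0
time: 12.9
ee_pos: [0.4325, -0.4326, 0.1226]
ee_rot: [2.388, 2.025, 0.003]
force: [1.0, -0.9, 0.8]
finger_gap: 0.484
grip_force: 0.0
[array([ 0.2487,  0.0891, -0.0007]), array([0.0063, 0.0034, 0.0109])]
```

View pics/side2.png

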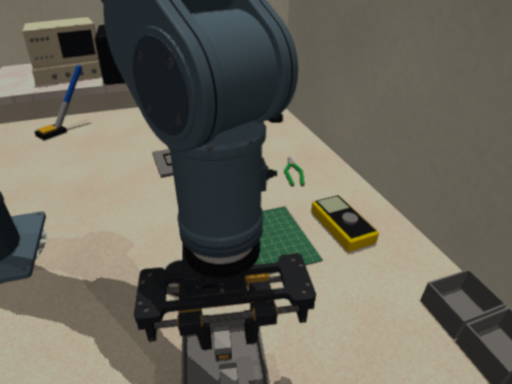

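The mat is empty as far as it is visible, and a battery lies in the tub at (223,345). On to the pair.

```bash
python3 -c "
from h import *
print(delta([.466,-.045,.16],np.radians(-11.4)))"
```

```text
[array([ 0.3861, -0.0286, -0.0419]), array([0.0063, 0.0033, 0.0354])]
```

Scaled: 0.386 m is 386, -0.04 m is -40, 0.035 rad is 0.35.

```bash
python3 shift.py '[{"dx":386, "dy":-29, "dz":-40, "rx":0.06, "ry":0.03, "rz":0.35}, {"dx":386, "dy":-29, "dz":-40, "rx":0.06, "ry":0.03, "rz":0.35}, {"dx":386, "dy":-29, "dz":-40, "rx":0.06, "ry":0.03, "rz":0.35}, {"dx":386, "dy":-29, "dz":-40, "rx":0.06, "ry":0.03, "rz":0.35}, {"dx":386, "dy":-29, "dz":-40, "rx":0.06, "ry":0.03, "rz":0.35}, {"dx":386, "dy":-29, "dz":-40, "rx":0.06, "ry":0.03, "rz":0.35}, {"dx":386, "dy":-29, "dz":-40, "rx":0.06, "ry":0.03, "rz":0.35}, {"dx":386, "dy":-29, "dz":-40, "rx":0.06, "ry":0.03, "rz":0.35}]' .96
python3 shift.py '[{}]'
python3 - <<'E'
from h import *
f=grab("wrist","w7.png");pickle.dump(f,open('w7.pkl','wb'))
w3=load('w3')
def pair(f):
    h=cv2.cvtColor(f['pixels'],cv2.COLOR_RGB2HSV).astype(int)
    o=[]
    for c in blobs(roi(f,100,400,0,235)&(h[...,1]<50)&(h[...,2]>100)&(h[...,2]<200),250):
        r=rectw(f,c,.022)
        if 27<r[1][0]<37 and 20<r[1][1]<30: o.append(cv2.minAreaRect(c)[0]); print(r)
    return sorted(o)
a=pair(w3);b=pair(f)
for p,q in zip(a,b): print(tri(w3,p,f,q))
print(delta([.4775,.0307,.10],np.radians(-11.4)))
E
```

```text
time: 13.75
ee_pos: [0.463, -0.04, 0.1553]
ee_rot: [-2.422, -1.988, 0.003]
force: [0.5, -0.4, -0.2]
finger_gap: 0.958
grip_force: 0.0
time: 13.85
ee_pos: [0.4639, -0.037, 0.1552]
ee_rot: [-2.414, -1.996, 0.001]
force: [0.2, -0.4, -0.1]
finger_gap: 0.961
grip_force: 0.0
(array([629.6, -76.4]), (30.9, 24.1), -0.4)
[array([0.0722, 0.0005, 0.0555]), array([-0.0072, -0.0036,  0.0068])]
```

```bash
python3 - <<'E'
from h import *
f=load('w7');w3=load('w3')
def pair(f,R):
    h=cv2.cvtColor(f['pixels'],cv2.COLOR_RGB2HSV).astype(int)
    o=[]
    for c in blobs(roi(f,*R)&(h[...,1]<60)&(h[...,2]>100)&(h[...,2]<190),200):
        r=rectw(f,c,.022); print(r,cv2.contourArea(c))
        if 27<r[1][0]<37 and 20<r[1][1]<30: o.append(cv2.minAreaRect(c)[0])
    return sorted(o)
a=pair(w3,(190,290,80,180));print(proj(f,[.4775,.0307,.022]));u,v=proj(f,[.4775,.0307,.022])[0].astype(int)
b=pair(f,(u-60,u+60,v-60,v+60))
for p,q in zip(a,b): print(tri(w3,p,f,q))
E
```

```text
(array([478. ,  49.8]), (134.9, 128.7), -0.3) 9801.0
[[258.21732224 102.85117801]]
(array([490.3,  28.3]), (32.0, 24.8), 79.3) 260.5
(array([462.7,  34.1]), (31.2, 24.8), 79.1) 526.5
```

View pics/w7.png

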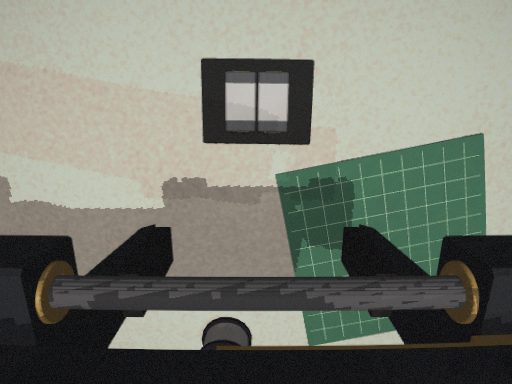

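The pair is seen at (258,102), square to the tool.

```bash
python3 - <<'E'
from h import *
f=load('w7');w3=load('w3')
q=proj(f,[.4765,.0312,.022])[0]; print(tri(w3,(239.45,146.6),f,q))
print(delta([.4768,.031,.06],np.radians(-11.5)))
E
```

```text
(array([0.47684135, 0.03107454, 0.02245784]), np.float64(0.0007188709555035837))
[array([0.0722, 0.0001, 0.0955]), array([-0.0072, -0.0036,  0.0086])]
```

Scaled: 0.096 m is 96, 0.09 m is 90, 0.008 rad is 0.08.

```bash
python3 shift.py '[{"dx":50, "rx":-0.07, "ry":-0.03, "rz":0.08}, {"dx":72, "dz":50, "rx":-0.07, "ry":-0.03, "rz":0.08}, {"dx":72, "dz":90, "rx":-0.07, "ry":-0.03, "rz":0.08}, {"dx":72, "dz":96, "rx":-0.07, "ry":-0.03, "rz":0.08}, {"dx":72, "dz":96, "rx":-0.07, "ry":-0.03, "rz":0.08}]'
python3 -c "
from h import *
for i in range(3): print(delta([.4768,.031,.0125],np.radians(-11.5))); grab('side')"
```

```text
time: 14.4
ee_pos: [0.4764, 0.0254, 0.0594]
ee_rot: [2.441, 1.977, -0.004]
force: [0.0, 0.6, 1.2]
finger_gap: 0.954
grip_force: 0.0
[array([ 0.0057, -0.0007,  0.0469]), array([-0.0017,  0.0023, -0.0083])]
[array([ 0.0053, -0.002 ,  0.0482]), array([ 0.001 ,  0.0011, -0.0085])]
[array([ 0.0047, -0.0027,  0.0488]), array([ 0.0028,  0.0002, -0.0083])]
```

```bash
python3 shift.py '[{"dx":5, "dy":-2, "dz":20, "rz":-0.08}, {"dx":5, "dy":-2, "dz":35, "rz":-0.08}, {"dx":5, "dy":-2, "dz":45, "rz":-0.08}, {"dx":5, "dy":-2, "dz":48, "rz":-0.08}, {"dx":5, "dy":-2, "dz":48, "rz":-0.08}, {"dx":5, "dy":-2, "dz":48, "rz":-0.08}]'
python3 -c "
from h import *
for i in range(3): print(delta([.4768,.031,.0125],np.radians(-11.5))); grab('side')"
```

```text
time: 15.15
ee_pos: [0.4772, 0.0328, 0.0127]
ee_rot: [2.429, 1.99, 0.002]
force: [-0.5, 0.2, 0.3]
finger_gap: 0.963
grip_force: 0.0
[array([-0.0018, -0.    ,  0.0002]), array([ 0.0021, -0.0002,  0.0024])]
[array([-0.0019,  0.    ,  0.0001]), array([ 0.0021, -0.0002,  0.0025])]
[array([-0.0019,  0.0001,  0.    ]), array([ 0.002 , -0.0002,  0.0026])]
```

Scaled: -0.002 m is -2.

```bash
python3 shift.py '[{"dx":-2}, {"dx":-2}, {"dx":-2}, {"dx":-2}, {"dx":-2}, {"dx":-2}]' 0.4 50
python3 shift.py '[{"dz":-15}, {"dz":-30}, {"dz":-30}, {"dz":-30}]'
python3 - <<'E'
from h import *
f=load('w2')
p=f['pixels'][70:160,165:365,::-1] if 0 else f['pixels'][35:180,160:365,::-1]
cv2.imwrite('pics/w2c.png',cv2.resize(p,None,fx=3.9,fy=3.9,interpolation=cv2.INTER_CUBIC))
E
```

```text
time: 15.9
ee_pos: [0.4762, 0.031, 0.012]
ee_rot: [2.43, 1.991, 0.001]
force: [0.3, 0.6, 1.5]
finger_gap: 0.581
grip_force: 50.0
time: 16.3
ee_pos: [0.4762, 0.0312, 0.0417]
ee_rot: [2.429, 1.991, 0.001]
force: [-0.7, -0.3, -1.7]
finger_gap: 0.587
grip_force: 5.0
```

View pics/w2c.png

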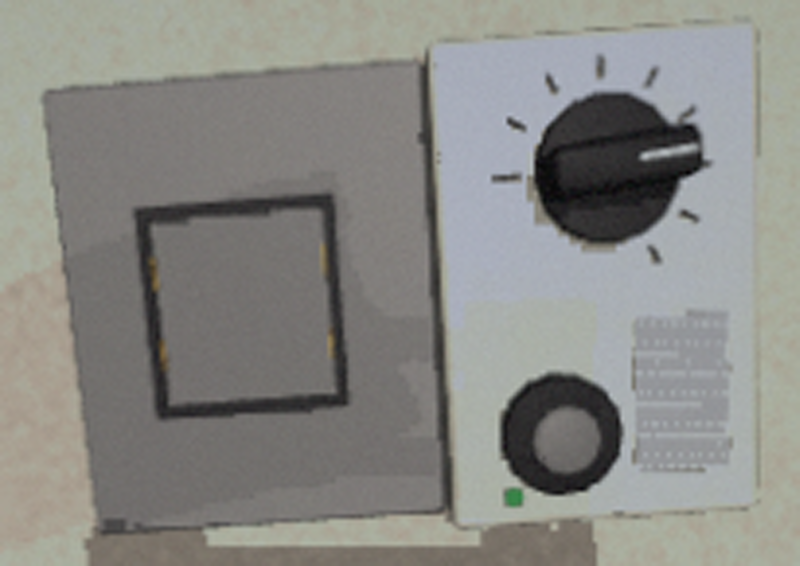

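The grip force dropped to 5 N, so this is the slack moment. I'll hold still and check.

Scaled: 0.028 m is 28.

```bash
python3 shift.py '[{"dz":28}, {"dz":28}, {"dz":28}]' 0.4 50
python3 shift.py '[{}, {}, {}, {}]'
python3 - <<'E'
from h import *
grab("scene","s3.png"); f=grab("side","sd3.png")
a=cv2.imread('pics/s3.png')[180:240,250:340]; b=cv2.imread('pics/sd3.png')[170:230,155:245]
cv2.imwrite('pics/pairchk.png',np.vstack([cv2.resize(x,None,fx=5,fy=5,interpolation=cv2.INTER_CUBIC) for x in(a,b)]))
E
```

```text
time: 16.6
ee_pos: [0.4752, 0.0307, 0.0133]
ee_rot: [-2.43, -1.99, 0.003]
force: [1.1, 0.1, -0.8]
finger_gap: 0.584
grip_force: 50.0
time: 17.0
ee_pos: [0.4763, 0.0311, 0.0142]
ee_rot: [2.429, 1.991, 0.001]
force: [0.1, 0.2, -0.7]
finger_gap: 0.58
grip_force: 50.0
```

View pics/pairchk.png

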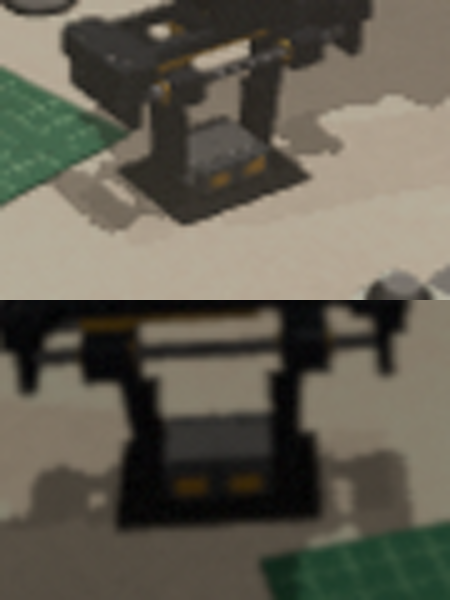

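The pair is still held, flat and side by side, in both views. In the charger crop: bay lip corners (135,210), (332,194), (347,402), (160,417); the knob pointer points +x, i.e. about the sixth click; button at (568,437). I'll regrasp to undo any slip and work out the bay.

Careful with the scale: shifts go in mm and turns go in units of 0.1 rad. That gives: 0.002 m is 2.

```bash
python3 shift.py '[{"dz":2}, {"dz":2}, {"dz":2}, {"dz":2}]' 0.66
python3 shift.py '[{}, {}, {}, {}]' .4 50
python3 shift.py '[{"dz":-20}, {"dz":-45}, {"dz":-45}, {"dz":-45}]'
python3 - <<'E'
from h import *
w2=load('w2')
C=lambda l:np.array(l)/3.9+np.array([160,35])-.37
lip=onplane(w2,C([(135,210),(332,194),(347,402),(160,417)]),.017)
print(lip.round(4),lip.mean(0)); e=np.diff(lip[[0,1,2,3,0]],axis=0); print(np.linalg.norm(e,axis=1),np.degrees(np.arctan2(e[:,1],e[:,0])))
inn=onplane(w2,C([(152,222),(325,208),(335,395),(165,403)]),.014);print(inn.mean(0))
con=onplane(w2,C([(428,45),(755,22),(758,502),(455,525)]),.045); print('con',con.round(4)); e=np.diff(con[[0,1,2,3,0]],axis=0); print(np.linalg.norm(e,axis=1),np.degrees(np.arctan2(e[:,1],e[:,0])))
for n,uv,z in (('btn',(568,437),.06),('skirt',(607,167),.053)): print(n,onplane(w2,C([uv]),z))
dk=onplane(w2,C([(42,92),(95,533)]),.012);print('deck',dk)
# scene check bay: crop at scale 780/110, offset 295,215
S=lambda l:np.array(l)/7.09+np.array([295,215])-.43
f=grab('scene')
p=onplane(f,S([(445,122),(598,188),(520,258),(370,188)]),.017); print('scene bay',p.mean(0),p.round(3))
E
```

```text
time: 17.5
ee_pos: [0.4762, 0.0309, 0.0119]
ee_rot: [2.43, 1.99, 0.001]
force: [0.3, -0.6, -0.3]
finger_gap: 0.653
grip_force: 0.0
time: 17.9
ee_pos: [0.4763, 0.0309, 0.012]
ee_rot: [2.429, 1.99, 0.001]
force: [-0.1, -0.4, 2.1]
finger_gap: 0.586
grip_force: 50.0
time: 18.3
ee_pos: [0.4763, 0.0313, 0.0569]
ee_rot: [2.429, 1.991, 0.002]
force: [-0.4, -1.0, -1.7]
finger_gap: 0.585
grip_force: 50.0
[[0.4184 0.3078 0.017 ]
 [0.4834 0.3128 0.017 ]
 [0.4881 0.245  0.017 ]
 [0.424  0.2398 0.017 ]] [0.45348691 0.27634838 0.017     ]
[0.0651261  0.06803036 0.06423962 0.06829101] [   4.39904403  -86.04267677 -175.36752924   94.70320854]
[0.45340967 0.27597935 0.014     ]
con [[0.5133 0.3542 0.045 ]
 [0.611  0.3616 0.045 ]
 [0.6227 0.2161 0.045 ]
 [0.5239 0.208  0.045 ]]
[0.09793387 0.14597253 0.09909644 0.1465073 ] [   4.35939877  -85.40272278 -175.33128337   94.1423202 ]
btn [[0.55741968 0.2388556  0.06      ]]
skirt [[0.56702037 0.31895694 0.053     ]]
deck [[0.38847737 0.34542192 0.012     ]
 [0.39831586 0.19818496 0.012     ]]
scene bay [0.44990835 0.27830861 0.017     ] [[0.423 0.241 0.017]
 [0.417 0.31  0.017]
 [0.477 0.315 0.017]
 [0.482 0.247 0.017]]
```

Scaled: 0.08 m is 80, 0.12 m is 120, -0.9 rad is -9.

```bash
python3 shift.py '[{"dz":-30, "rz":-3}, {"dx":20, "dz":-30, "rz":-3}, {"dx":50, "dz":-30, "rz":-6}, {"dx":80, "dz":-30, "rz":-6}, {"dx":120, "dz":-30, "rz":-9}, {"dx":120, "dz":-30, "rz":-9}, {"dx":120, "dz":-30, "rz":-9}]'
python3 -c "
from h import *
grab('side');print(delta([.4535,.276,.085],np.radians(94.4)))"
```

```text
time: 19.05
ee_pos: [0.499, 0.1495, 0.0858]
ee_rot: [-1.317, -2.851, 0.001]
force: [-0.8, -0.0, -1.1]
finger_gap: 0.581
grip_force: 50.0
[array([0.1271, 0.0474, 0.0009]), array([-1.100e-03, -7.000e-04, -9.488e-01])]
```

```bash
python3 shift.py '[{"dx":30, "dy":11, "rz":-1.5}, {"dx":60, "dy":22, "rz":-3}, {"dx":90, "dy":33, "rz":-4.5}, {"dx":127, "dy":47, "rz":-6}, {"dx":127, "dy":47, "rz":-7.5}, {"dx":127, "dy":47, "rz":-9}, {"dx":127, "dy":47, "rz":-9.49}, {"dx":127, "dy":47, "rz":-9.49}]'
python3 -c "
from h import *
for i in range(4): grab('wrist')
for i in range(2): print(delta([.4535,.276,.045],np.radians(94.4))); grab('side')"
```

```text
time: 19.9
ee_pos: [0.4535, 0.2743, 0.0861]
ee_rot: [0.118, -3.139, 0.002]
force: [-0.2, -0.8, -0.5]
finger_gap: 0.584
grip_force: 50.0
[array([0.    , 0.0007, 0.0416]), array([-0.0009,  0.0004,  0.0001])]
[array([0.0001, 0.0005, 0.0417]), array([-0.0008,  0.0006,  0.0011])]
```

Scaled: 0.03 m is 30, 0.0655 m is 65.5.

```bash
python3 shift.py '[{"dy":0.5, "dz":30}, {"dy":0.5, "dz":45}, {"dy":0.5, "dz":55}, {"dy":0.5, "dz":62}, {"dy":0.5, "dz":64}, {"dy":0.5, "dz":65.5}, {"dy":0.5, "dz":65.5}]'
python3 - <<'E'
from h import *
print(ctrl.get_obs()['force'])
grab("scene","s4.png"); f=grab("side","sd4.png")
a=cv2.imread('pics/s4.png')[210:280,310:400]; b=cv2.imread('pics/sd4.png')[115:185,140:230]
cv2.imwrite('pics/bay.png',np.vstack([cv2.resize(x,None,fx=4.2,fy=4.2,interpolation=cv2.INTER_CUBIC) for x in(a,b)]))
E
```

```text
time: 20.9
ee_pos: [0.4539, 0.2767, 0.0217]
ee_rot: [-0.126, 3.138, 0.0]
force: [-0.6, 0.9, -1.3]
finger_gap: 0.584
grip_force: 50.0
[-0.61610969  0.94510103 -1.32076796]
```

View pics/bay.png

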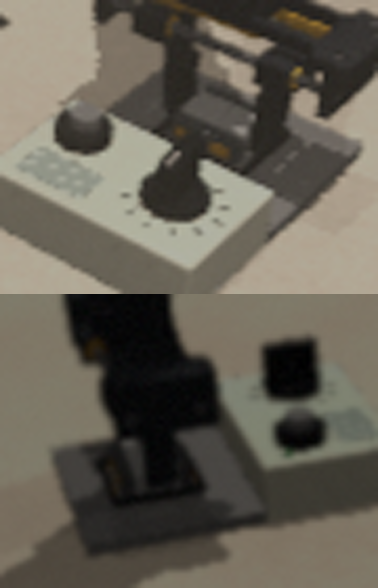

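The pair hangs just over the bay floor, inside the lip. I'll lower it the last bit, release, rise and check with the wrist camera.

Scaled: 0.0012 m is 1.2.

```bash
python3 shift.py '[{"dz":1.2}, {"dz":1.2}, {"dz":1.2}]'
python3 shift.py '[{}, {}, {}, {}]' .74
python3 shift.py '[{"dz":-30}, {"dz":-80}, {"dz":-120}, {"dz":-120}]'
python3 shift.py '[{"dx":-50, "dz":-30}, {"dx":-100, "dz":-40}, {"dx":-100, "dz":-40}, {"dx":-100, "dz":-40}]'
python3 - <<'E'
from h import *
f=grab("wrist","w8.png");pickle.dump(f,open('w8.pkl','wb'))
E
```

```text
time: 21.3
ee_pos: [0.4537, 0.2765, 0.0202]
ee_rot: [-0.126, 3.138, -0.0]
force: [0.3, -0.4, -1.2]
finger_gap: 0.581
grip_force: 50.0
time: 21.7
ee_pos: [0.4537, 0.2765, 0.0202]
ee_rot: [-0.126, 3.138, -0.0]
force: [-0.1, 0.5, 0.5]
finger_gap: 0.737
grip_force: 0.0
time: 22.1
ee_pos: [0.4567, 0.2785, 0.1452]
ee_rot: [-0.125, 3.13, 0.008]
force: [1.1, 1.0, 0.1]
finger_gap: 0.738
grip_force: 0.0
time: 22.5
ee_pos: [0.5544, 0.2839, 0.1796]
ee_rot: [-0.123, 3.138, -0.001]
force: [-0.6, -0.1, -0.7]
finger_gap: 0.738
grip_force: 0.0
```

View pics/w8.png

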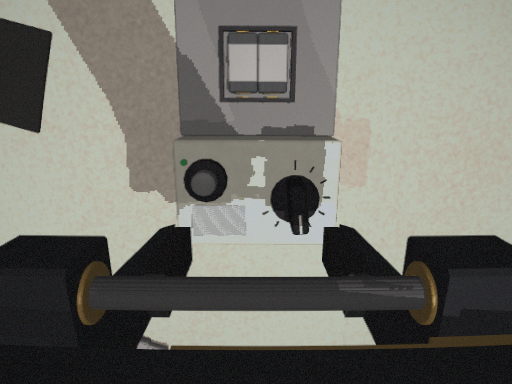

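The pair lies flat and side by side in the bay, centred at (258,64). The knob is at (295,198) with its pointer towards +x, and the button is at (204,182).

Scaled: 1 rad is 10.

```bash
python3 shift.py '[{"rz":10}, {"rz":10}, {"rz":10}, {"rz":10}, {"rz":10}, {"rz":10}, {"rz":10}, {"rz":10}]' >/dev/null
python3 shift.py '[{"rz":10}, {"rz":10}, {"rz":10}, {"rz":10}, {"rz":10}, {"rz":10}, {"rz":10}, {"rz":10}]'
python3 - <<'E'
from h import *
w2,f=load('w2'),load('w8')
def dark(f,r,t=55):
    m=roi(f,*r)&(f['pixels'].max(2)<t)
    c=max(blobs(m,100),key=cv2.contourArea); return cv2.minEnclosingCircle(c)
k2=dark(w2,(292,345,55,100));k8=dark(f,(268,322,172,222));print(k2,k8)
b2=dark(w2,(286,322,128,164));b8=dark(f,(180,230,155,205));print(b2,b8)
print('btnhousing',tri(w2,b2[0],f,b8[0]))
C=lambda l:np.array(l)/3.9+np.array([160,35])-.37
for z in(.05,.055): print('skirt',onplane(w2,C([(603,168)]),z),onplane(f,[(295,199)],z))
print('btn top',tri(w2,C((568,437)),f,(205,183)))
print(delta([.566,.315,.12],np.radians(-85.6)))
# pair pose
h=cv2.cvtColor(f['pixels'],cv2.COLOR_RGB2HSV).astype(int)
for c in blobs(roi(f,222,294,28,100)&(h[...,2]>120)&(h[...,1]<60),150): print(rectw(f,c,.030))
E
```

```text
time: 24.15
ee_pos: [0.5517, 0.2846, 0.1793]
ee_rot: [2.571, 1.805, -0.002]
force: [-0.2, 0.2, -0.0]
finger_gap: 0.74
grip_force: 0.0
((319.25823974609375, 78.59066009521484), 21.529996871948242) ((296.134765625, 200.42344665527344), 24.623897552490234)
((304.3450622558594, 146.99295043945312), 15.189269065856934) ((206.3507537841797, 180.84327697753906), 21.572559356689453)
btnhousing (array([0.55884808, 0.2373947 , 0.04369278]), np.float64(0.0020759989265734784))
skirt [[0.56634055 0.31889096 0.05      ]] [[0.56791564 0.31942671 0.05      ]]
skirt [[0.56549466 0.3185062  0.055     ]] [[0.56646981 0.31869368 0.055     ]]
btn top (array([0.5584208 , 0.23840848, 0.0537313 ]), np.float64(0.0007260736431879475))
[array([0.0335, 0.0032, 0.0593]), array([3.0000e-04, 1.6000e-03, 1.1474e+00])]
(array([452.9, 292.2]), (30.6, 26.9), 4.6)
(array([454.7, 264.4]), (29.7, 23.8), 4.4)
```

```bash
python3 shift.py '[{"dx":36, "dy":2, "dz":40, "rz":11.47}, {"dx":36, "dy":2, "dz":40, "rz":11.47}, {"dx":36, "dy":2, "dz":40, "rz":11.47}, {"dx":36, "dy":2, "dz":40, "rz":11.47}, {"dx":36, "dy":2, "dz":40, "rz":11.47}, {"dx":36, "dy":2, "dz":40, "rz":11.47}, {"dx":36, "dy":2, "dz":40, "rz":11.47}, {"dx":36, "dy":2, "dz":40, "rz":11.47}]' .45
python3 shift.py '[{}]'
python3 -c "
from h import *
grab('wrist','w9.png')
for i in range(2): print(delta([.566,.3187,.060],np.radians(-85.6))); grab('side')
print(ctrl.get_obs()['joint_pos'])"
```

```text
time: 24.95
ee_pos: [0.5664, 0.3176, 0.1395]
ee_rot: [3.139, 0.117, -0.001]
force: [0.5, -0.1, 0.2]
finger_gap: 0.447
grip_force: 0.0
time: 25.05
ee_pos: [0.5664, 0.3175, 0.1394]
ee_rot: [3.138, 0.123, -0.001]
force: [-0.4, 0.2, -1.1]
finger_gap: 0.45
grip_force: 0.0
[array([-0.0005, -0.0013,  0.0796]), array([0.0009, 0.0005, 0.0035])]
[array([-0.0007, -0.0012,  0.0798]), array([0.0005, 0.0002, 0.0032])]
[-1.11209501  0.80869358  0.83443614  1.64717481 -0.68815674  1.0037256
 -1.53694613]
```

Scaled: 0.0795 m is 79.5, 0.077 m is 77.

```bash
python3 shift.py '[{"dy":-1, "dz":40}, {"dy":-1, "dz":65}, {"dy":-1, "dz":77}, {"dy":-1, "dz":79.5}, {"dy":-1, "dz":79.5}]'
python3 shift.py '[{}, {}, {}, {}]' .1 20
python3 -c "
from h import *
print(delta([.566,.3187,.060],np.radians(-85.6)),ctrl.get_obs()['ft_torque'])"
```

```text
time: 25.7
ee_pos: [0.5679, 0.3186, 0.0614]
ee_rot: [3.139, 0.119, 0.003]
force: [0.5, 0.3, 0.1]
finger_gap: 0.447
grip_force: 0.0
time: 26.1
ee_pos: [0.5677, 0.3187, 0.0614]
ee_rot: [-3.139, -0.118, -0.003]
force: [-0.2, 0.2, 2.6]
finger_gap: 0.156
grip_force: 20.0
[array([-0.0017, -0.0001,  0.0014]), array([ 0.0001, -0.0017, -0.0019])] [-0.11527955  0.29278057 -0.01265792]
```

Gripped at 14 mm. Turning anticlockwise.

```bash
for i in 1 2; do :; done
python3 shift.py '[{"dx":-1.5, "rz":-1.2}, {"dx":-1.5, "rz":-2.4}, {"dx":-1.5, "rz":-3.6}, {"dx":-1.5, "rz":-4.8}, {"dx":-1.5, "rz":-6}, {"dx":-1.5, "rz":-7.2}, {"dx":-1.5, "rz":-8.4}, {"dx":-1.5, "rz":-9.6}]'
python3 shift.py '[{"rz":-1.2}, {"rz":-2.4}, {"rz":-3.6}, {"rz":-4.8}, {"rz":-6}, {"rz":-7.2}, {"rz":-8.4}, {"rz":-9.6}]'
python3 shift.py '[{"rz":-1.2}, {"rz":-2.4}, {"rz":-3.6}, {"rz":-4.8}, {"rz":-6}, {"rz":-7.2}, {"rz":-8.4}, {"rz":-9.6}]'
python3 -c "
from h import *
print(delta([.566,.3187,.060],np.radians(94.4)),ctrl.get_obs()['ft_torque'])"
```

```text
time: 26.9
ee_pos: [0.5673, 0.3192, 0.0614]
ee_rot: [2.726, 1.56, 0.006]
force: [3.2, 0.9, -1.6]
finger_gap: 0.158
grip_force: 20.0
time: 27.7
ee_pos: [0.5667, 0.3192, 0.0614]
ee_rot: [1.697, 2.642, 0.004]
force: [1.0, 2.2, 0.7]
finger_gap: 0.156
grip_force: 20.0
time: 28.5
ee_pos: [0.5664, 0.3188, 0.0614]
ee_rot: [0.286, 3.127, 0.001]
force: [0.2, 0.2, 2.8]
finger_gap: 0.157
grip_force: 20.0
[array([ 0.0004, -0.0001,  0.0014]), array([ 0.0004,  0.0019, -0.259 ])] [ 0.11975608  0.17615548 -0.02211806]
```

Scaled: -0.26 rad is -2.6.

```bash
python3 shift.py '[{"rz":-1}, {"rz":-2}, {"rz":-2.6}, {"rz":-2.6}, {"rz":-2.6}]'
python3 -c "
from h import *
print(delta([.566,.3187,.060],np.radians(94.4)),ctrl.get_obs()['ft_torque'])"
python3 shift.py '[{"rz":-0.4}, {"rz":-0.6}, {"rz":-0.6}, {"rz":-0.6}]'
python3 -c "
from h import *
print(delta([.566,.3187,.060],np.radians(94.4)),ctrl.get_obs()['ft_torque'])"
```

```text
time: 29.0
ee_pos: [0.5664, 0.3186, 0.0613]
ee_rot: [-0.112, 3.138, 0.0]
force: [-0.5, -0.1, 5.8]
finger_gap: 0.157
grip_force: 20.0
[array([0.0004, 0.0001, 0.0013]), array([-0.    ,  0.0017, -0.0056])] [0.00435344 0.25214446 0.02817497]
time: 29.4
ee_pos: [0.5664, 0.3186, 0.0613]
ee_rot: [-0.204, 3.133, 0.0]
force: [-0.8, 0.5, 5.5]
finger_gap: 0.156
grip_force: 20.0
[array([0.0004, 0.0002, 0.0013]), array([0.    , 0.0017, 0.0533])] [ 0.05700681  0.21647523 -0.41478861]
```

The torque of -0.41 N m shows it is hard against the stop. Now five clicks clockwise (2.618 rad from the stop orientation, plus 0.055 for the wind-up).

```bash
python3 shift.py '[{"rz":1.2}, {"rz":2.4}, {"rz":3.6}, {"rz":4.8}, {"rz":6}, {"rz":7.2}, {"rz":8.4}, {"rz":9}]'
python3 shift.py '[{"rz":1.2}, {"rz":2.4}, {"rz":3.6}, {"rz":4.8}, {"rz":6}, {"rz":7.2}, {"rz":8.4}, {"rz":9}]'
python3 shift.py '[{"rz":1.2}, {"rz":2.4}, {"rz":3.6}, {"rz":4.8}, {"rz":6}, {"rz":7.2}, {"rz":8.4}, {"rz":8.7}]'
python3 -c "
from h import *
print(delta([.566,.3187,.060],np.radians(94.4-150)),ctrl.get_obs()['ft_torque'])"
```

```text
time: 30.2
ee_pos: [0.5665, 0.3191, 0.0613]
ee_rot: [1.182, 2.908, 0.002]
force: [0.2, 1.2, 4.7]
finger_gap: 0.159
grip_force: 20.0
time: 31.0
ee_pos: [0.5671, 0.3192, 0.0614]
ee_rot: [2.33, 2.105, 0.005]
force: [1.2, 2.5, 2.3]
finger_gap: 0.156
grip_force: 20.0
time: 31.8
ee_pos: [0.5675, 0.319, 0.0614]
ee_rot: [2.999, 0.93, 0.007]
force: [4.6, 1.2, -0.1]
finger_gap: 0.155
grip_force: 20.0
[array([-0.0014, -0.0006,  0.0014]), array([ 0.0026, -0.0039,  0.0009])] [ 0.24760208 -0.6958057  -0.00609807]
```

```bash
python3 shift.py '[{}, {}, {}]' .45
python3 shift.py '[{"dz":-40}, {"dz":-80}, {"dx":-50, "dz":-120}, {"dx":-100, "dz":-120}, {"dx":-100, "dz":-120}, {"dx":-100, "dz":-120}]'
python3 - <<'E'
from h import *
f=grab("wrist","w10.png");pickle.dump(f,open('w10.pkl','wb'))
print(delta([.5585,.2385,.10],np.radians(-55.6)))
E
```

```text
time: 32.1
ee_pos: [0.5651, 0.3182, 0.0603]
ee_rot: [2.998, 0.937, -0.001]
force: [0.1, 0.5, 0.1]
finger_gap: 0.406
grip_force: 0.0
time: 32.7
ee_pos: [0.482, 0.261, 0.1809]
ee_rot: [-2.998, -0.935, 0.001]
force: [0.4, 1.2, 0.4]
finger_gap: 0.449
grip_force: 0.0
[array([0.0481, 0.0623, 0.0809]), array([-0.0001, -0.0011,  0.0053])]
```

View pics/w10.png

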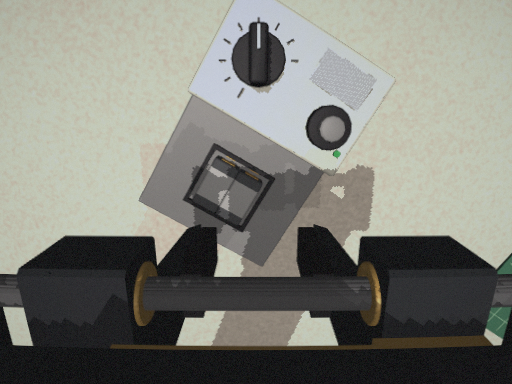

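The pointer is at the fifth tick (150° clockwise from the long zero tick at (240,93)), and the pair is in the bay at (229,188). Now the button at (332,128).

Scaled: 0.048 m is 48, 0.08 m is 80.

```bash
python3 shift.py '[{"dx":48, "dy":62, "dz":80}, {"dx":48, "dy":62, "dz":80}, {"dx":48, "dy":62, "dz":80}, {"dx":48, "dy":62, "dz":80}]' 0 10
python3 shift.py '[{"dz":10}, {"dz":20}, {"dz":20}, {"dz":20}]'
python3 -c "
from h import *
w10,w8=load('w10'),load('w8')
print(tri(w10,(332,128),w8,(205,183)),onplane(w10,[(332,128)],.055))
for i in range(2): print(delta([.5585,.2385,.060],np.radians(-55.6))); grab('side')"
```

```text
time: 33.15
ee_pos: [0.5594, 0.237, 0.0986]
ee_rot: [2.997, 0.933, -0.002]
force: [-0.5, -0.1, 0.2]
finger_gap: 0.111
grip_force: 0.0
time: 33.55
ee_pos: [0.5579, 0.2387, 0.081]
ee_rot: [2.999, 0.937, 0.001]
force: [-0.3, 0.8, -1.1]
finger_gap: 0.008
grip_force: 0.0
(array([0.5566464 , 0.23914414, 0.06260422]), np.float64(0.0020362650239842124)) [[0.55761902 0.23642979 0.055     ]]
[array([0.0004, 0.0005, 0.021 ]), array([ 0.0003, -0.0007,  0.0054])]
[array([0.0002, 0.0002, 0.0213]), array([ 0.0005, -0.0012,  0.0052])]
```

```bash
python3 shift.py '[{"dz":8}, {"dz":14}, {"dz":18}, {"dz":20}, {"dz":20}]'
python3 shift.py '[{"dz":1}, {"dz":2}, {"dz":2}]' | egrep 'ee_pos|force:'
python3 shift.py '[{"dz":1}, {"dz":2}, {"dz":2}]'| egrep 'ee_pos|force:'
```

```text
time: 34.15
ee_pos: [0.5584, 0.2382, 0.0614]
ee_rot: [-2.999, -0.935, -0.001]
force: [-3.3, 0.9, 9.6]
finger_gap: 0.006
grip_force: 4.9
ee_pos: [0.5585, 0.2382, 0.0611]
force: [-9.1, -0.2, 25.8]
grip_force: 13.1
ee_pos: [0.5586, 0.2382, 0.0608]
force: [-15.5, -2.5, 41.9]
grip_force: 21.4
```

The force is stiff at 61 mm. I'll back off a little and profile the force to see whether the 5 N spring travel came first.

Scaled: -0.012 m is -12, -0.005 m is -5.

```bash
python3 shift.py '[{"dz":-5}, {"dz":-12}, {"dz":-12}, {"dz":-12}]'| egrep 'ee_pos|force:'
for z in 1 2 3 4 5; do :; done
python3 shift.py '[{"dz":1.5}, {"dz":2}, {"dz":2}, {"dz":2}]'| egrep 'ee_pos|force:'
python3 shift.py '[{"dz":1}, {"dz":2}, {"dz":2}, {"dz":2}]'| egrep 'ee_pos|force:'
python3 shift.py '[{"dz":1}, {"dz":2}, {"dz":2}, {"dz":2}]'| egrep 'ee_pos|force:'
python3 shift.py '[{"dz":1}, {"dz":1.5}, {"dz":1.5}, {"dz":1.5}]'| egrep 'ee_pos|force:'
python3 - <<'E'
from h import *
a=grab('side')['pixels'][105:185,160:260,::-1];b=grab('scene')['pixels'][215:285,295:395,::-1]
cv2.imwrite('pics/press.png',np.vstack([cv2.resize(x,None,fx=4,fy=4,interpolation=cv2.INTER_CUBIC) for x in(a,b)])[:600])
E
```

```text
ee_pos: [0.5581, 0.2378, 0.0683]
force: [0.1, -0.8, 0.7]
grip_force: 0.0
ee_pos: [0.5581, 0.2377, 0.0666]
force: [-1.4, -0.2, 2.3]
grip_force: 0.9
ee_pos: [0.5582, 0.2378, 0.0647]
force: [-2.4, -1.2, 3.0]
grip_force: 1.5
ee_pos: [0.5582, 0.2378, 0.0627]
force: [-2.2, -2.0, 4.4]
grip_force: 2.0
ee_pos: [0.5582, 0.2379, 0.0615]
force: [-4.1, -1.6, 7.2]
grip_force: 3.7
```

View pics/press.png

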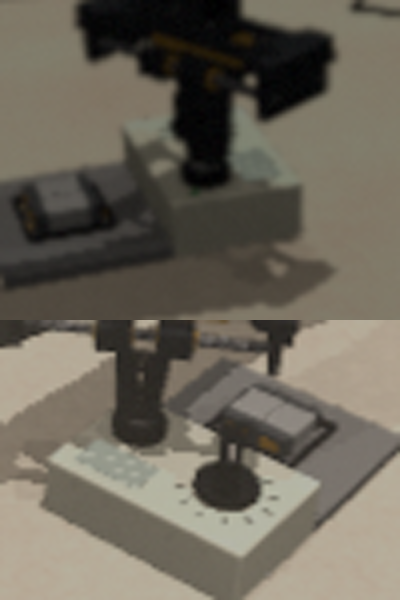

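The spring travel runs from about 67.5 to 61.5 mm and then goes stiff, so the button bottoms. I'll press a bit more to be sure, then retreat and do a last check.

```bash
python3 shift.py '[{"dz":1}, {"dz":1}, {"dz":1}]'| egrep 'ee_pos|force:'
python3 shift.py '[{"dz":-30}, {"dz":-80}, {"dz":-130}, {"dz":-140}, {"dz":-140}]'
python3 shift.py '[{"dx":-150, "dy":100, "dz":-50}, {"dx":-150, "dy":100, "dz":-50}, {"dx":-150, "dy":100, "dz":-50}, {"dx":-150, "dy":100, "dz":-50}, {"dx":-150, "dy":100, "dz":-50}, {"dx":-150, "dy":100, "dz":-50}]'
python3 - <<'E'
from h import *
s=grab('scene')['pixels'][:,:,::-1];w=grab('wrist')['pixels'][:,:,::-1]
a=cv2.resize(s[140:290,190:400],(784,560),interpolation=cv2.INTER_CUBIC)
cv2.imwrite('pics/final.png',a)
E
```

```text
ee_pos: [0.5583, 0.2378, 0.0613]
force: [-7.1, -3.4, 16.0]
grip_force: 7.8
time: 37.65
ee_pos: [0.5597, 0.2389, 0.202]
ee_rot: [-2.998, -0.936, -0.009]
force: [-0.4, 0.3, 0.1]
finger_gap: 0.006
grip_force: 0.0
time: 38.25
ee_pos: [0.4911, 0.0707, 0.2491]
ee_rot: [2.999, 0.935, -0.0]
force: [-0.5, 0.2, 0.5]
finger_gap: 0.003
grip_force: 0.0
```

View pics/final.png

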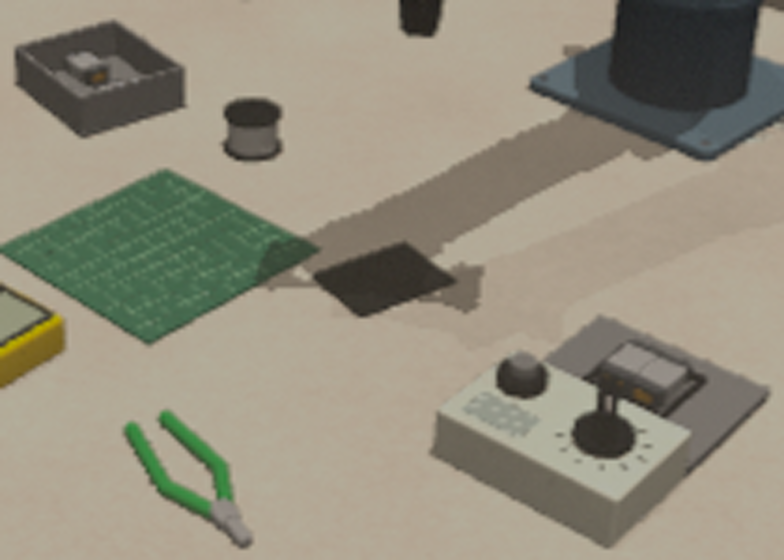

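The mat and pad are empty, the pair is in the bay, and the knob and button look right. I've lost count and am already past the 14-picture limit (16 viewed), so the check for the second block in the tub is by numbers only.

```bash
python3 - <<'E'
from h import *
f=grab('side'); c0=proj(f,[[.387,-.32,.045],[.502,-.339,.045],[.479,-.475,.045],[.363,-.455,.045]]); print(c0.round())
m=np.zeros((384,512),np.uint8); cv2.fillPoly(m,[c0.astype(np.int32)],1)
h=cv2.cvtColor(f['pixels'],cv2.COLOR_RGB2HSV).astype(int)
for t in(90,105,120):
  for c in blobs((m>0)&(h[...,2]>t),40): print(t,rectw(f,c,.0225),cv2.contourArea(c))
print(np.percentile(h[...,2][m>0],[10,50,90,98]))
E
```

```text
[[184. 316.]
 [256. 308.]
 [272. 391.]
 [183. 402.]]
90 (array([ 419.2, -428.9]), (23.1, 7.5), -17.2) 63.5
90 (array([ 438.4, -365.7]), (27.4, 22.0), 76.5) 195.0
90 (array([ 467.4, -318.5]), (83.6, 5.0), -10.4) 56.5
[ 32.  74.  91. 113.]
```

Both blocks are in the tub, at about (438,-366) mm and (430,-429) mm. Handing in.

```bash
python3 -c "
from cell import ctrl
print(ctrl.finish_job())"
```

```text
the job is handed in; nothing more can be done
None
```

The job is handed in at about 38 s: both charged batteries are in the tub, the pair is side by side in the bay, and the selector went back to its stop, then five clicks clockwise, before start was pressed fully down; I viewed 16 pictures against the limit of 14.

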